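# Shut and lock the access panel of the detector housing

## Task

The aluminium access panel on top of the blue detector housing is standing ajar. With your fingertips in the slot of its big round quarter-turn fastener, press the panel fully down, keep it pressed and turn the fastener clockwise (seen from above) as far as it goes, so that its white pointer meets the green dot and the cam holds the panel shut; then take the hand away. Grip nothing, do not lift the panel further open, and leave the small parts standing round the housing where they are.

Things in the scene. Friction and masses are not known exactly. Their poses are not given: they have to be found in the camera images.
- housing: Blue box 180x180x60 mm, fixed; origin: centre of its underside, on the table. -x is its front (two brass sockets), nearer the robot. Panel on top, hinged along the far (+x) top edge. Inside, a keeper bar at the front: the fastener's cam tongue passes under it from fastener angle 1.2 to 1.3 on, if the panel is kept pressed down; turned with the panel ajar it lands on top of the keeper.
- panel (a joint): Angle of the aluminium panel (182x184x6 mm), rad: 0 shut, grows as the front edge rises; starts ajar at 0.12 to 0.20. Let go unlocked, its sprung hinge lifts it to about 0.15; 5 to 8 N down on the slot floor shuts it against a firm stop at 0. Locked, the cam lets it rise about 0.015 at most.
- fastener (a joint): Turn of the quarter-turn fastener, rad, growing clockwise seen from above. 0 unlocked: slot along the housing's x, white pointer to the red dot (-y side). 1.571 locked, firm stop: slot along the housing's y, pointer to the green dot (-x side). Starts at 0 to 0.35; stays where left; friction 0.1 N m.
- slot_floor (a point): Centre of the slot's floor, on the turning axis, 118 mm from the hinge line; with the panel shut 69 mm above the table and 28 mm to -x of the housing's origin. x runs along the slot, z up out of it. Slot 28 mm wide, 10 deep, 79 long, across a black disc of 84 mm diameter, flush in a fixed grey ring (88 inner, 104 mm outer) that closes its ends. Closed or part-open fingertips fit along it.
- panel_front (a point): Middle of the panel's front edge, on its upper face: 66 mm above the table when shut.
- lens_tube: Loose short black lens tube, 33 mm diameter, 15 mm high, on the table left of the housing; origin at the centre of its underside. To be left alone.
- brass_knob: Loose brass knob, 23 mm diameter, 29 mm high, on the table right of the housing; origin at the centre of its underside. To be left alone.
- optic_mount: Loose black square mirror mount, 28 x 45 x 45 mm, on the table right of the housing; origin at the centre of its underside. To be left alone.
- amber_bottle: Loose small amber bottle with black cap, 26 mm diameter, 46 mm high, on the table left of the housing; origin at the centre of its underside. To be left alone.

How it is judged:
By the outcome, as a careful person would: the job done as asked, in the order asked, and still so for the second after the job is handed in, with the robot touching nothing.
It also fails if it takes over 45 s, if anything falls off the work surface, if the arm or the gripper's body presses on something with over 40 N, if the wrist force passes 120 N, or if a joint passes its speed limit or range.

## Robot

A 7-joint arm with a two-finger parallel gripper is mounted at the origin on a cart in front of the work surface, level with it; the furniture and walls round the work are solid. World frame = base frame: x ahead of the robot, y to its left, z up, the work surface at z = 0. Lengths are in m, angles in rad, forces in N, time in s.
With the tool pointing down it reaches from about 0.4 to 0.9 m from the base axis. Payload 5.6 kg.
Tool frame: the origin (TCP) lies midway between the tips of the shut fingers; the grasp point (between the pads) lies robot.grip_depth behind it (robot.grip_depth is the distance from the TCP to the grasp point, in m); z points along the fingers, y is the line along which they close (so a half turn about z gives the same grasp; the last joint's range is limited). The gripper opens to 92 mm and grips with 3 to 60 N. Pads are 20 mm wide; open, the fingers measure 128 mm over their backs; the gripper's body (75 mm by 189 mm) begins 69 mm behind the grasp point.
Start: joints at [-1.302, 0.468, -0.012, 1.603, 0.006, 1.071, -0.056], TCP at [0.199, 0.619, 0.215] pointing down, gripper open.
Joint ranges: [-2.53, 2.53], [-0.31, 2.02], [-1.57, 1.55], [0.28, 2.44], [-1.29, 4.43], [0.15, 1.84], [-2.92, 2.92]. Speed limits (rad/s): [2.57, 2.57, 3.14, 3.14, 3.14, 3.14, 3.14].

## Interface

Orientations are given as a unit quaternion [x, y, z, w].
In Python, from workcell import robot, get_image, camera_model gives the robot as it stands (robot), with the cameras as plain functions.
- The arm moves only by the shell command python3 shift.py 'ROWS' [FORCE]. ROWS is a JSON list of rows, 1 to 8 of them, each an object with the fields jaw (the finger opening in m), tx, ty, tz (the shift in m), yaw (a turn about the tool's z in rad); a field left out counts as zero (the opening has to be given); each row is the pose to reach, as a shift and turn from the pose commanded when the command began, along the tool's axes at that moment; what a row does not reach only later rows make up. A row lasts 1/12 s, in which the tool goes at most 0.0417 m and 0.125 rad, less where a joint would pass 70% of its speed; a pose out of reach is approached as far as the arm can. The fingers move at their own pace and stop on an object; FORCE is the grip in N (left out, the last holds). Time passes only in rows, so rows that do not move let the fingers close. It prints the time, the measured TCP pose, the force, the opening and the grip force at its end. Input that does not fit is refused with a message, and nothing moves.
- robot.sense(): the state, without advancing time (a new reading comes with each control period).
- get_image(name): name is "side" or "top" or "wrist"; returns (picture, depth): 480x640x3 uint8, red, green, blue; 480x640 float32, m along the optical axis (not along the pixel's ray), 0 where there is no reading.
- camera_model(name): a dict with "K" (3x3 intrinsics, pixels), "D" ([k1, k2, p1, p2, k3] as OpenCV has them; the pictures are not rectified), "world_from_camera" (4x4, takes a point from camera to world coordinates); the wrist camera has in their place "mount" (4x4, takes a point from camera to tool coordinates, whose origin is the TCP and whose axes are the flange's). Camera axes: x right, y down, z forward; pixel columns grow to the right and rows downward; lengths in m; the calibration is good to about 2 mm. A picture is of the moment at which its call begins: read the wrist's pose just before it. camera_model takes no time and is no camera call.
- robot.close_job(): hands the job in; it is judged then, once.
The state is a dict: "time_s": time; "q": joint angles; "qd": joint speeds; "effort": joint torques, N m; "eef_pos": TCP position; "tool_rot": TCP orientation; "contact_force": force on the tool from outside, world axes, zero at the start; "wrist_torque": the same for the moment, N m; "opening": finger opening in m; "finger_force": force on a finger pad.
Only numpy, scipy, OpenCV 4.12 (cv2) and the standard library are available. Lean on these libraries where they do the work, as an engineer would, in place of code of your own. Each camera call takes 0.05 s, during which the arm holds its last target. There are 200 camera calls.

## Working session

There is one attempt and no reset: what is moved stays moved. The work goes in short steps, Python scripts to look and compute and a shell command to move; the robot and the scene stay as the last step left them, time stands still between calls to the robot, and variables do not carry over. Pictures are saved under pics/ and viewed, at most 10 in all, crops included, and the job is handed in when it is done.

```bash
ls; mkdir -p pics; python3 - <<'E'
from workcell import robot, get_image, camera_model
import cv2
s=robot.sense();print({k:s[k] for k in('time_s','eef_pos','tool_rot','contact_force','opening')},robot.grip_depth)
for n in("top","side"):
    p,d=get_image(n);cv2.imwrite(f"pics/{n}0.png",p[:,:,::-1]);
    import numpy as np;np.savez(f"{n}0.npz",p=p,d=d);print(camera_model(n))
E
```

```text
pics
shift.py
workcell.py
{'time_s': 0.0, 'eef_pos': array([0.19927879, 0.61808408, 0.2136501 ]), 'tool_rot': array([ 1.55298733e-01,  9.87867162e-01, -8.76035249e-04, -8.26732211e-05]), 'contact_force': array([-0.32362166, -1.03738461,  0.21308885]), 'opening': 0.09189045442662869} 0.0187
{'K': array([[565.78065121,   0.        , 322.926586  ],
       [  0.        , 565.78065121, 240.67625372],
       [  0.        ,   0.        ,   1.        ]]), 'D': array([-0.09927432,  0.        ,  0.        ,  0.        ,  0.        ]), 'world_from_camera': array([[ 0.06532573, -0.9756682 ,  0.20929434,  0.30396999],
       [-0.99786222, -0.06426812,  0.01185754,  0.05031332],
       [ 0.00188193, -0.20962151, -0.97778079,  0.98857669],
       [ 0.        ,  0.        ,  0.        ,  1.        ]])}
{'K': array([[616.66533108,   0.        , 322.17398435],
       [  0.        , 616.66533108, 236.68612534],
       [  0.        ,   0.        ,   1.        ]]), 'D': array([0.00239504, 0.        , 0.        , 0.        , 0.        ]), 'world_from_camera': array([[-0.99444005, -0.06681998,  0.08138841,  0.41812648],
       [-0.10528232,  0.61511706, -0.78137483,  0.88916584],
       [ 0.00214805, -0.78559919, -0.61873201,  0.76787953],
       [ 0.        ,  0.        ,  0.        ,  1.        ]])}
```

View pics/top0.png

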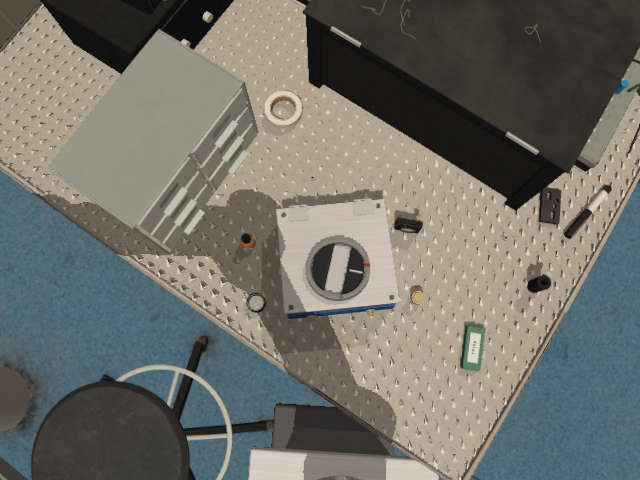

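View pics/side0.png

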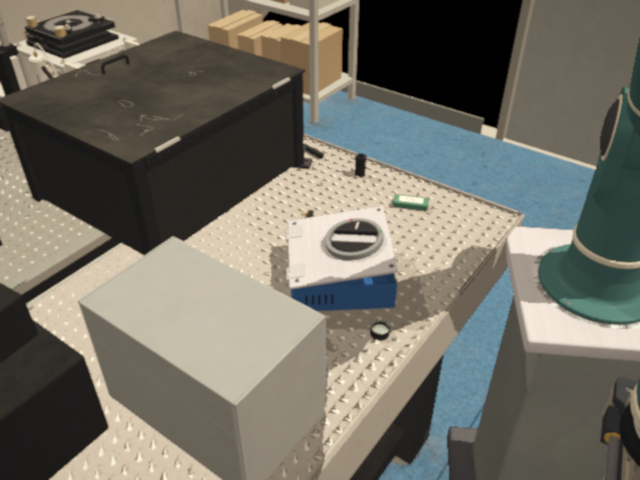

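The top view shows the panel with corners near (278,207), (384,201), (397,300) and (285,315). The disc is at about (338,268), with a bright slot running up the image. The pointer is near (356,271), the red dot near (368,265) and the green dot near (340,297). The side view shows the way in from above is clear, with a tall grey cabinet on the +y side.

```bash
cat > h.py <<'E'
import numpy as np,cv2
from workcell import robot, get_image, camera_model
def pts(name,uv,z=None,d=None,T=None):
    m=camera_model(name);T=m.get("world_from_camera") if T is None else T
    r=cv2.undistortPoints(np.float64(uv).reshape(-1,1,2),m["K"],m["D"])[:,0]
    r=np.c_[r,np.ones(len(r))]
    if d is not None: return (r*np.asarray(d)[:,None])@T[:3,:3].T+T[:3,3]
    w=r@T[:3,:3].T; return T[:3,3]+w*((z-T[2,3])/w[:,2])[:,None]
E
python3 - <<'E'
from h import *
a=np.load("top0.npz");p,d=a["p"],a["d"]
c=cv2.resize(p[190:330,230:440],None,fx=3.8,fy=3.8,interpolation=cv2.INTER_CUBIC);cv2.imwrite("pics/crop.png",c[:,:,::-1])
v,u=np.mgrid[195:325,265:410];uv=np.c_[u.ravel(),v.ravel()]
P=pts("top",uv,d=d[v,u].ravel());rgb=p[v,u].reshape(-1,3).astype(int)
hi=(P[:,2]>.055)&(P[:,2]<.14)
print(hi.sum(),np.histogram(P[:,2],20))
# panel: bright, away from disc
r=np.hypot(uv[:,0]-338,uv[:,1]-268)
k=hi&(r>36)&(rgb.min(1)>120)
A=np.c_[P[k][:,:2],np.ones(k.sum())]
w=np.ones(len(A),bool)
for _ in range(5):
    s,*_=np.linalg.lstsq(A[w],P[k][w,2],rcond=None);e=A@s-P[k][:,2];w=abs(e)<.004
print("plane",s,"slope",np.hypot(*s[:2]),"uphill dir",np.degrees(np.arctan2(s[1],s[0])),e[w].std(),w.sum())
Q=P[k][w];print(Q.min(0),Q.max(0))
b=cv2.boxPoints(cv2.minAreaRect(np.float32(Q[:,:2])));print("rect",b, cv2.minAreaRect(np.float32(Q[:,:2])))
hsv=cv2.cvtColor(p,cv2.COLOR_RGB2HSV)[v,u].reshape(-1,3).astype(int)
for n,m in dict(red=((hsv[:,0]<8)|(hsv[:,0]>172))&(hsv[:,1]>120)&(hsv[:,2]>90)&(r<45),green=(abs(hsv[:,0]-65)<22)&(hsv[:,1]>70)&(r<45)).items():
    print(n,m.sum(),uv[m].mean(0),P[m].mean(0))
E
```

```text
12202 (array([6439, 9812, 2529,    0,    0,    0,    0,    0,    0,    0,    0,
          0,    0,    0,    0,    0,    0,    0,    0,   70]), array([-0.00591073,  0.04381364,  0.09353801,  0.14326239,  0.19298676,
        0.24271113,  0.2924355 ,  0.34215987,  0.39188424,  0.44160861,
        0.49133298,  0.54105735,  0.59078173,  0.6405061 ,  0.69023047,
        0.73995484,  0.78967921,  0.83940358,  0.88912795,  0.93885232,
        0.98857669]))
plane [-0.15256297 -0.02499204  0.15461006] slope 0.15459644929133684 uphill dir -170.69674575813184 0.0015292176667303559 6960
[ 0.3804296  -0.06428493  0.06257245] [0.58131658 0.14409311 0.09850218]
rect [[ 0.373428    0.1146522 ]
 [ 0.404252   -0.06647801]
 [ 0.5860696  -0.03553703]
 [ 0.5552456   0.14559317]] ((0.47974878549575806, 0.03955758363008499), (0.18443149328231812, 0.1837342381477356), 9.657841682434082)
red 12 [367.41666667 264.25      ] [ 0.46089881 -0.01232255  0.0977044 ]
green 6 [340.83333333 296.16666667] [0.40610925 0.02727486 0.10630329]
```

View pics/crop.png

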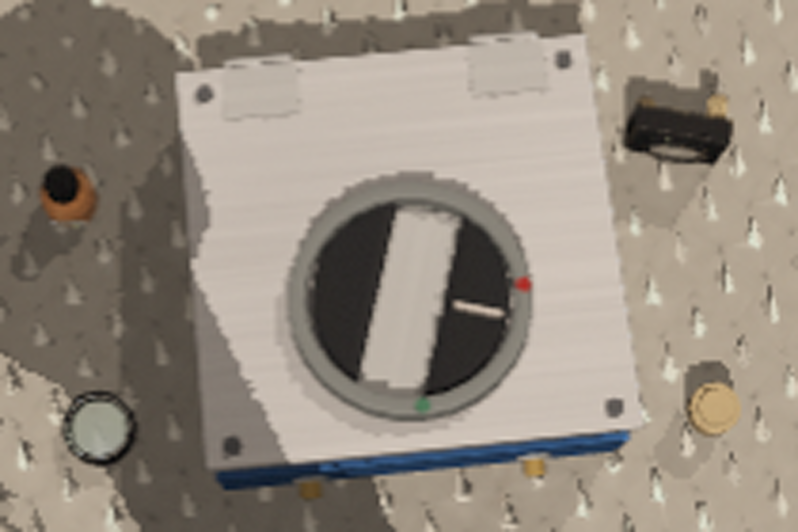

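The crop shows the slot centre at about (410,298) and its ends near (428,208) and (392,388). The pointer sits just clockwise of the red dot at (522,284), and the green dot is at (422,405). The panel's yaw is about 9.7° and it is open about 0.154 rad.

```bash
python3 - <<'E'
from h import *
a=np.load("top0.npz");p,d=a["p"],a["d"]
g=p.min(2);m=np.zeros(g.shape,np.uint8);cv2.circle(m,(338,268),25,1,-1)
m=((g>120)&(m>0)).astype(np.uint8)
n,l,st,c=cv2.connectedComponentsWithStats(m);i=1+st[1:,4].argmax();print(st[i],c[i])
v,u=np.nonzero(l==i);uv=np.c_[u,v]
D=pts("top",uv,d=d[v,u]);print("depth",np.median(D,0))
P=pts("top",uv,z=.087)[:,:2];R=cv2.minAreaRect(np.float32(P));print("rect",R)
w,V=np.linalg.eigh(np.cov(P.T));s=V[:,1]*np.sign(V[0,1]);print("mean",P.mean(0),"slot deg",np.degrees(np.arctan2(s[1],s[0])))
# disc+ring ellipse centre: dark/grey
v,u=np.mgrid[0:480,0:640];k=d>0
W=pts("top",np.c_[u[k],v[k]],d=d[k])
t=(W[:,0]<.6)&(W[:,1]>.1)&(W[:,0]>0)&(W[:,2]>.12)&(W[:,2]<.6);print("tall obstacle",t.sum(),W[t].min(0),W[t].max(0))
s=robot.sense();T=cv2.Rodrigues(np.zeros(3))[0]
from scipy.spatial.transform import Rotation as Ro
Rm=Ro.from_quat(s["tool_rot"]).as_matrix();print(Rm.round(3),s["eef_pos"])
for tgt in([*P.mean(0),.2],): print("tool shift",Rm.T@(np.array(tgt)-s["eef_pos"]))
E
```

```text
[325 245  26  47 758] [337.24010554 268.02506596]
depth [0.4530684  0.0352861  0.08755324]
rect ((0.4537610411643982, 0.035030290484428406), (0.026861561462283134, 0.07715518027544022), 80.98188781738281)
mean [0.4535344  0.03523737] slot deg -9.07109612316966
tall obstacle 8935 [0.47312848 0.25986216 0.12003038] [0.59999906 0.4803125  0.2056971 ]
[[-0.952  0.307 -0.   ]
 [ 0.307  0.952 -0.001]
 [-0.    -0.002 -1.   ]] [0.19931745 0.61816112 0.2137606 ]
tool shift [-0.42081089 -0.47678357  0.01453733]
```

```bash
python3 shift.py '[{"jaw": 0.02, "tx": -0.02, "ty": -0.02, "tz": -0.04}, {"jaw": 0.02, "tx": -0.05, "ty": -0.05, "tz": -0.04, "yaw": 0.1}, {"jaw": 0.02, "tx": -0.08, "ty": -0.08, "tz": -0.04, "yaw": 0.2}, {"jaw": 0.02, "tx": -0.11, "ty": -0.11, "tz": -0.04, "yaw": 0.3}, {"jaw": 0.02, "tx": -0.135, "ty": -0.14, "tz": -0.04, "yaw": 0.4}, {"jaw": 0.02, "tx": -0.16, "ty": -0.17, "tz": -0.04, "yaw": 0.5}, {"jaw": 0.02, "tx": -0.185, "ty": -0.20, "tz": -0.04, "yaw": 0.6}, {"jaw": 0.02, "tx": -0.21, "ty": -0.23, "tz": -0.04, "yaw": 0.7}]'
cat >> h.py <<'E'
from scipy.spatial.transform import Rotation as Ro
def go(x,y,z,deg):
    s=robot.sense();R=Ro.from_quat(s["tool_rot"]).as_matrix();a=np.degrees(np.arctan2(R[1,1],R[0,1]))
    print("t",s["time_s"],s["eef_pos"].round(4),"F",s["contact_force"].round(2),"M",s["wrist_torque"].round(2),"op",round(s["opening"],4),"q7",round(s["q"][6],2))
    print("shift",(R.T@(np.array([x,y,z])-s["eef_pos"])).round(4),"turn",round(np.radians(a-deg),3),"ydeg",a)
E
python3 -c "
from h import *
go(.4535,.0352,.20,-9.07)"
```

```text
t 0.7667 [0.3291 0.3329 0.2544] F [0.81 0.83 1.07] M [-0.04 -0.   -0.04] op 0.0409 q7 -0.28
shift [-0.3187 -0.0507  0.0544] turn 0.712 ydeg 31.721290492968105
```

```bash
python3 shift.py '[{"jaw": 0.02, "tx": -0.04, "ty": -0.006, "yaw": 0.1}, {"jaw": 0.02, "tx": -0.08, "ty": -0.012, "yaw": 0.2}, {"jaw": 0.02, "tx": -0.12, "ty": -0.018, "tz": 0.01, "yaw": 0.3}, {"jaw": 0.02, "tx": -0.16, "ty": -0.025, "tz": 0.02, "yaw": 0.4}, {"jaw": 0.02, "tx": -0.20, "ty": -0.032, "tz": 0.03, "yaw": 0.5}, {"jaw": 0.02, "tx": -0.24, "ty": -0.038, "tz": 0.04, "yaw": 0.6}, {"jaw": 0.02, "tx": -0.28, "ty": -0.044, "tz": 0.05, "yaw": 0.7}, {"jaw": 0.02, "tx": -0.318, "ty": -0.051, "tz": 0.054, "yaw": 0.712}]' >/dev/null;  python3 shift.py '[{"jaw": 0.02}, {"jaw": 0.02}, {"jaw": 0.02}]' >/dev/null; python3 - <<'E'
from h import *
go(.4535,.0352,.12,-9.07)
s=robot.sense()
p,d=get_image("wrist");cv2.imwrite("pics/w1.png",p[:,:,::-1])
m=camera_model("wrist");T=np.eye(4);T[:3,:3]=Ro.from_quat(s["tool_rot"]).as_matrix();T[:3,3]=s["eef_pos"];np.savez("w1.npz",p=p,d=d,T=T@m["mount"]);print(m["mount"].round(3))
E
```

```text
t 1.6833 [0.4538 0.0391 0.2004] F [0.18 0.48 0.34] M [-0.09  0.12 -0.04] op 0.0199 q7 -0.2
shift [-0.0039  0.0004  0.0804] turn 0.006 ydeg -8.753217624464499
[[ 0.    -0.955 -0.295  0.083]
 [ 1.    -0.     0.001 -0.001]
 [-0.001 -0.295  0.955 -0.169]
 [ 0.     0.     0.     1.   ]]
```

View pics/w1.png

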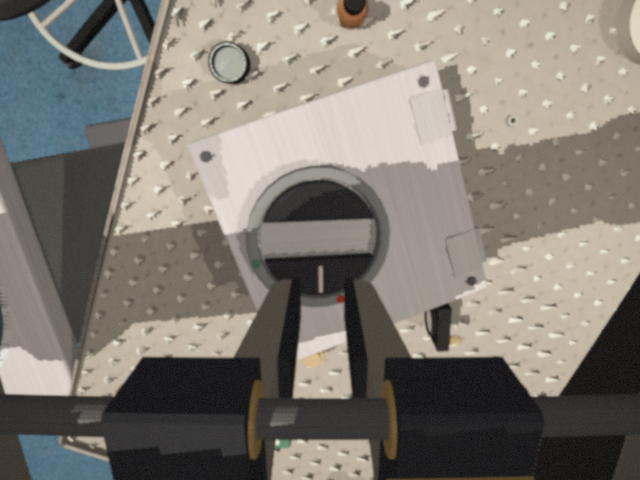

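The wrist picture shows the slot spanning roughly (258–375, 220–256), level in the image, so it lines up with tool y. The fingertips are at about (285,283) and (358,283). Next I'll refine the slot centre from this view.

```bash
python3 - <<'E'
from h import *
a=np.load("w1.npz");p,d,T=a["p"],a["d"],a["T"]
g=p.min(2)
m=np.zeros(g.shape,np.uint8);cv2.ellipse(m,(319,230),(56,62),0,0,360,1,-1);m[262:]=0
m=((g>85)&(m>0)).astype(np.uint8)
n,l,st,c=cv2.connectedComponentsWithStats(m);i=1+st[1:,4].argmax();print(st[i],c[i])
v,u=np.nonzero(l==i);uv=np.c_[u,v]
print("depth",np.median(pts("wrist",uv,d=d[v,u],T=T),0))
P=pts("wrist",uv,z=.087,T=T)[:,:2];w,V=np.linalg.eigh(np.cov(P.T));s=V[:,1]*np.sign(V[0,1])
print(P.mean(0),cv2.minAreaRect(np.float32(P)),np.degrees(np.arctan2(s[1],s[0])))
# upper/lower long edges at mid columns -> slot centreline
E
```

```text
[ 263  219  113   38 3761] [318.85296464 237.10316405]
depth [0.44991859 0.03164771 0.08663703]
[0.44989031 0.03167343] ((0.4499722123146057, 0.031231101602315903), (0.026748647913336754, 0.08191011101007462), 83.27349090576172) -6.046433598165339
```

```bash
python3 shift.py '[{"jaw": 0.02, "tx": -0.006, "ty": -0.001, "tz": 0.03, "yaw": -0.02}, {"jaw": 0.02, "tx": -0.006, "ty": -0.001, "tz": 0.06, "yaw": -0.02}, {"jaw": 0.02, "tx": -0.006, "ty": -0.001, "tz": 0.085, "yaw": -0.02}, {"jaw": 0.02, "tx": -0.006, "ty": -0.001, "tz": 0.085, "yaw": -0.02}, {"jaw": 0.02, "tx": -0.006, "ty": -0.001, "tz": 0.085, "yaw": -0.02}]' ; python3 - <<'E'
from h import *
go(.4517,.0334,.085,-7.5)
s=robot.sense()
p,d=get_image("wrist");cv2.imwrite("pics/w2.png",p[:,:,::-1])
p,d=get_image("side");cv2.imwrite("pics/s2.png",cv2.resize(p[180:330,240:440],None,fx=4,fy=4,interpolation=cv2.INTER_CUBIC)[:,:,::-1])
E
```

```text
time_s: 2.15
eef_pos: [0.4513, 0.0339, 0.1152]
tool_rot: [0.752, 0.659, -0.001, -0.001]
contact_force: [0.1, -0.3, 0.8]
opening: 0.0202
finger_force: 0.0
t 2.15 [0.4513 0.0339 0.1152] F [ 0.07 -0.31  0.78] M [-0.1   0.11 -0.02] op 0.0202 q7 -0.05
shift [-0.0004  0.0005  0.0302] turn 0.0 ydeg -7.4933802200962445
```

View pics/w2.png

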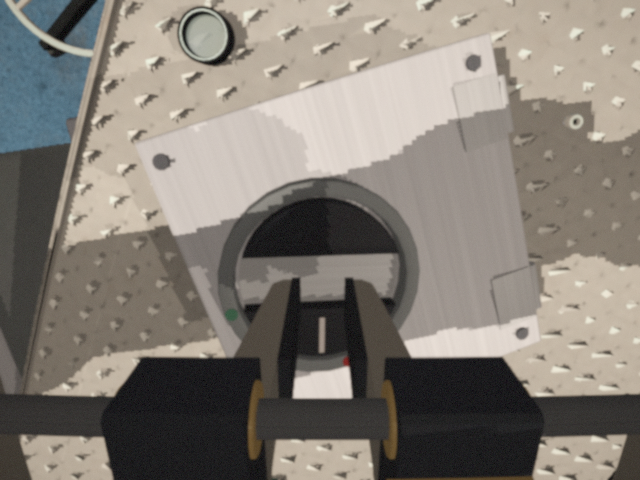

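View pics/s2.png

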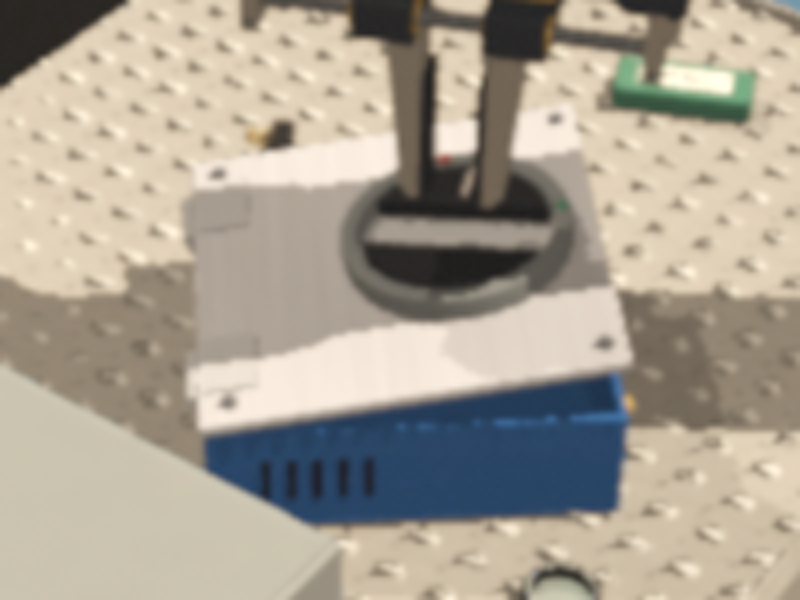

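The wrist picture puts the slot centre at about (319,278), with long edges at rows 255 and 302. In the side crop the slot centre is about (460,232), with the tips hovering above it. I'll cross-check these against the earlier estimates.

```bash
python3 - <<'E'
from h import *
s=robot.sense();m=camera_model("wrist");T=np.eye(4);T[:3,:3]=Ro.from_quat(s["tool_rot"]).as_matrix();T[:3,3]=s["eef_pos"]
print("wrist: rim edges@.097",pts("wrist",[[319,255],[319,302]],z=.096,T=T@m["mount"])[:,:2], "side",pts("side",[[240+460/4,180+232/4]],z=.087))
go(.4517,.0334,.085,-7.5)
E
```

```text
wrist: rim edges@.097 [[0.45292551 0.04631472]
 [0.44946864 0.02060728]] side [[0.44920267 0.0267557  0.087     ]]
t 2.25 [0.4531 0.0338 0.1169] F [1.17 0.53 0.06] M [-0.06  0.05  0.  ] op 0.0202 q7 -0.05
shift [-0.0006 -0.0014  0.0319] turn -0.001 ydeg -7.541416395207154
```

```bash
python3 shift.py '[{"jaw": 0.02, "tz": 0.01}, {"jaw": 0.02, "tz": 0.02}, {"jaw": 0.02, "tz": 0.025}, {"jaw": 0.02, "tz": 0.025}]'; python3 shift.py '[{"jaw": 0.02, "tz": 0.005}, {"jaw": 0.02, "tz": 0.008}, {"jaw": 0.02, "tz": 0.008}]'
```

```text
time_s: 2.58
eef_pos: [0.4516, 0.0329, 0.0897]
tool_rot: [0.753, 0.659, -0.001, -0.0]
contact_force: [-0.2, -0.4, -0.4]
opening: 0.0199
finger_force: 0.0
time_s: 2.83
eef_pos: [0.4518, 0.0327, 0.0821]
tool_rot: [0.753, 0.658, -0.0, -0.0]
contact_force: [0.1, -0.1, 0.9]
opening: 0.0202
finger_force: 0.0
```

```bash
python3 shift.py '[{"jaw": 0.02, "ty": -0.001, "tz": 0.004}, {"jaw": 0.02, "ty": -0.002, "tz": 0.008}, {"jaw": 0.02, "ty": -0.002, "tz": 0.008}]';python3 shift.py '[{"jaw": 0.02, "tz": 0.004}, {"jaw": 0.02, "tz": 0.006}, {"jaw": 0.02, "tz": 0.006}]'
```

```text
time_s: 3.08
eef_pos: [0.4509, 0.0328, 0.0743]
tool_rot: [0.753, 0.658, 0.0, 0.001]
contact_force: [0.7, -1.1, 2.0]
opening: 0.0199
finger_force: 0.6
time_s: 3.33
eef_pos: [0.4505, 0.0328, 0.0693]
tool_rot: [0.753, 0.658, 0.0, -0.0]
contact_force: [-3.9, -2.6, 13.5]
opening: 0.0201
finger_force: 6.2
```

```bash
python3 shift.py '[{"jaw": 0.02, "tz": 0.001}, {"jaw": 0.02, "tz": 0.001}]';python3 - <<'E'
from h import *
go(.4505,.0328,.069,-100)
p,d=get_image("side");np.savez("s3.npz",p=p,d=d);cv2.imwrite("pics/s3.png",cv2.resize(p[180:330,240:440],None,fx=4,fy=4,interpolation=cv2.INTER_CUBIC)[:,:,::-1])
E
```

```text
time_s: 3.5
eef_pos: [0.4505, 0.0328, 0.0691]
tool_rot: [0.753, 0.658, 0.0, -0.0]
contact_force: [-5.9, -2.7, 24.9]
opening: 0.0199
finger_force: 12.4
t 3.5 [0.4505 0.0328 0.0691] F [-5.87 -2.68 24.87] M [-0.75  1.62  0.08] op 0.0199 q7 0.02
shift [-0.     -0.      0.0001] turn 1.612 ydeg -7.6534014730922895
```

View pics/s3.png

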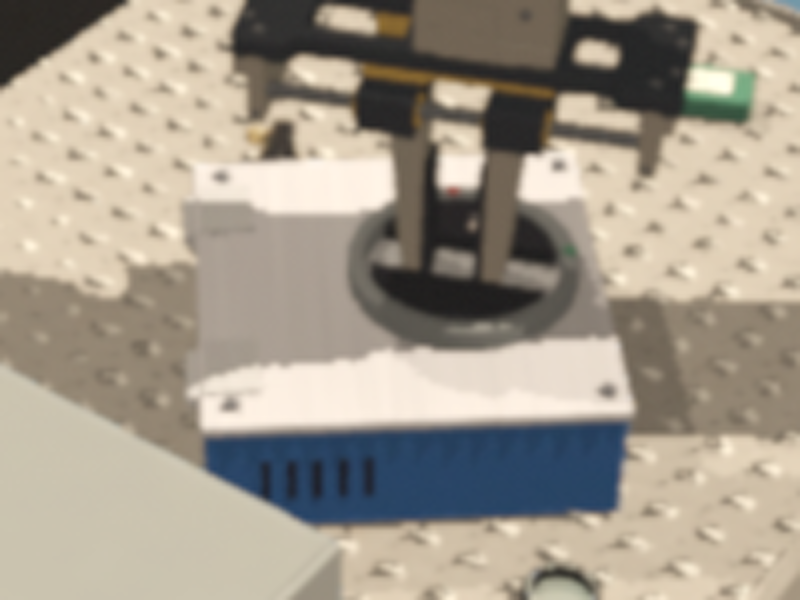

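The panel is shut, with no gap left along the blue edge, and the fingertips are in the slot at around (410–500, 270). Now I'll turn it clockwise.

```bash
python3 shift.py '[{"jaw": 0.02, "yaw": 0.1}, {"jaw": 0.02, "yaw": 0.2}, {"jaw": 0.02, "yaw": 0.3}, {"jaw": 0.02, "yaw": 0.4}, {"jaw": 0.02, "yaw": 0.4}]'; python3 -c "
from h import *
go(.4505,.0328,.069,-80.3)"
```

```text
time_s: 3.97
eef_pos: [0.4503, 0.0315, 0.0691]
tool_rot: [0.87, 0.494, -0.0, 0.0]
contact_force: [-7.2, -7.4, 27.7]
opening: 0.02
finger_force: 13.9
t 3.9667 [0.4503 0.0315 0.0691] F [-7.22 -7.45 27.66] M [-1.74  1.87 -0.04] op 0.02 q7 -0.31
shift [ 0.0012 -0.0005  0.0001] turn 0.863 ydeg -30.85748901561515
```

```bash
python3 shift.py '[{"jaw": 0.02, "yaw": 0.1}, {"jaw": 0.02, "yaw": 0.2}, {"jaw": 0.02, "yaw": 0.3}, {"jaw": 0.02, "yaw": 0.4}, {"jaw": 0.02, "yaw": 0.5}, {"jaw": 0.02, "yaw": 0.5}]'; python3 -c "
from h import *
go(.4505,.0328,.069,-80.3)"
```

```text
time_s: 4.47
eef_pos: [0.4494, 0.0301, 0.069]
tool_rot: [0.965, 0.263, -0.001, 0.0]
contact_force: [-10.9, -11.0, 33.6]
opening: 0.0199
finger_force: 16.8
t 4.4667 [0.4494 0.0301 0.069 ] F [-10.86 -10.95  33.61] M [-2.48  2.67 -0.04] op 0.0199 q7 -0.72
shift [ 0.0024 -0.0018 -0.    ] turn 0.362 ydeg -59.550556119693546
```

```bash
python3 shift.py '[{"jaw": 0.02, "tx": -0.001, "ty": 0.001, "tz": -0.0004, "yaw": 0.1}, {"jaw": 0.02, "tx": -0.002, "ty": 0.001, "tz": -0.0004, "yaw": 0.2}, {"jaw": 0.02, "tx": -0.002, "ty": 0.001, "tz": -0.0004, "yaw": 0.3}, {"jaw": 0.02, "tx": -0.002, "ty": 0.001, "tz": -0.0004, "yaw": 0.4}, {"jaw": 0.02, "tx": -0.002, "ty": 0.001, "tz": -0.0004, "yaw": 0.4}]'; python3 -c "
from h import *
go(.4505,.0328,.069,-80.3)"
```

```text
time_s: 4.88
eef_pos: [0.4488, 0.0296, 0.0691]
tool_rot: [0.998, 0.066, -0.0, 0.0]
contact_force: [-7.4, -5.2, 27.0]
opening: 0.0199
finger_force: 13.4
t 4.8833 [0.4488 0.0296 0.0691] F [-7.38 -5.2  27.  ] M [-1.46  2.01 -0.04] op 0.0199 q7 -1.03
shift [ 0.0022 -0.0029  0.0001] turn -0.037 ydeg -82.40354849655832
```

```bash
python3 shift.py '[{"jaw": 0.02, "yaw": 0.08}, {"jaw": 0.02, "yaw": 0.15}, {"jaw": 0.02, "yaw": 0.15}]'; python3 - <<'E'
from h import *
go(.4488,.0296,.069,-80.3)
p,d=get_image("top");c=cv2.resize(p[190:330,230:440],None,fx=3.8,fy=3.8,interpolation=cv2.INTER_CUBIC);cv2.imwrite("pics/t4.png",c[:,:,::-1])
E
```

```text
time_s: 5.13
eef_pos: [0.4491, 0.0305, 0.0691]
tool_rot: [1.0, -0.007, -0.0, -0.0]
contact_force: [-7.6, -3.3, 24.5]
opening: 0.0197
finger_force: 18.7
t 5.1333 [0.4491 0.0305 0.0691] F [-7.61 -3.28 24.5 ] M [-0.87  1.65  0.39] op 0.0197 q7 -1.15
shift [-0.0003  0.0009  0.0001] turn -0.183 ydeg -90.8137349648675
```

```bash
python3 shift.py '[{"jaw": 0.02, "yaw": 0.05}, {"jaw": 0.02, "yaw": 0.1}, {"jaw": 0.02, "yaw": 0.1}]'; python3 - <<'E'
from h import *
go(.4488,.0296,.069,-80.3)
E
```

```text
time_s: 5.43
eef_pos: [0.4476, 0.0314, 0.069]
tool_rot: [0.998, -0.056, -0.002, -0.001]
contact_force: [-10.5, -1.4, 31.3]
opening: 0.02
finger_force: 26.3
t 5.4333 [0.4476 0.0314 0.069 ] F [-10.52  -1.43  31.33] M [-0.39  2.64  0.7 ] op 0.02 q7 -1.22
shift [0.0013 0.0016 0.    ] turn -0.281 ydeg -96.38644291266728
```

```bash
python3 shift.py '[{"jaw": 0.02, "yaw": 0.05}, {"jaw": 0.02, "yaw": 0.05}]'; python3 - <<'E'
from h import *
go(.4488,.0296,.069,-80.3)
p,d=get_image("wrist");cv2.imwrite("pics/w5.png",p[:,:,::-1])
E
```

```text
time_s: 5.6
eef_pos: [0.4474, 0.0316, 0.069]
tool_rot: [0.997, -0.079, -0.002, -0.001]
contact_force: [-11.1, -0.9, 32.4]
opening: 0.0202
finger_force: 37.6
t 5.6 [0.4474 0.0316 0.069 ] F [-11.08  -0.9   32.45] M [-0.36  2.8   1.4 ] op 0.0202 q7 -1.26
shift [0.0017 0.0017 0.    ] turn -0.328 ydeg -99.06819658892115
```

View pics/w5.png

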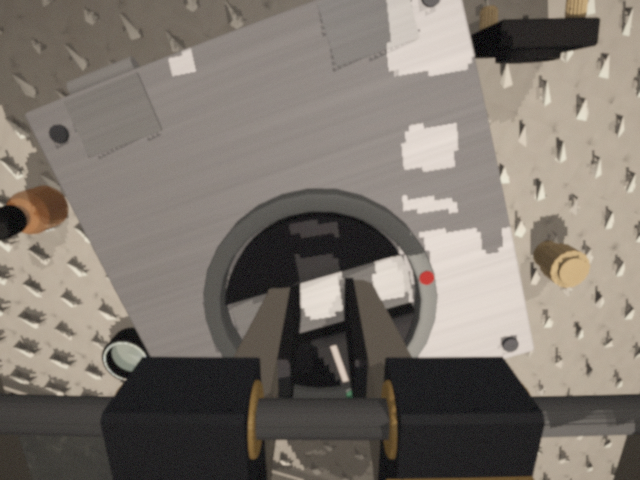

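The pointer now aims at the green dot near (348,393), and the torque has climbed to 1.4 N m, so the fastener is at its stop. Next I'll unwind the play, lift straight out and check.

```bash
python3 shift.py '[{"jaw": 0.02, "yaw": -0.1}, {"jaw": 0.02, "yaw": -0.2}, {"jaw": 0.02, "yaw": -0.28}, {"jaw": 0.02, "yaw": -0.28}]'; python3 shift.py '[{"jaw": 0.02, "tz": -0.004}, {"jaw": 0.02, "tz": -0.01}, {"jaw": 0.02, "tz": -0.02}, {"jaw": 0.02, "tz": -0.05}, {"jaw": 0.02, "tz": -0.09}, {"jaw": 0.02, "tz": -0.13}, {"jaw": 0.02, "tz": -0.13}]'; python3 - <<'E'
from h import *
go(.4488,.0296,.069,-80.3)
p,d=get_image("wrist");cv2.imwrite("pics/w6.png",p[:,:,::-1])
E
```

```text
time_s: 5.98
eef_pos: [0.4477, 0.0316, 0.0691]
tool_rot: [0.998, 0.061, -0.001, -0.002]
contact_force: [-9.4, -0.7, 28.1]
opening: 0.0198
finger_force: 19.3
time_s: 6.57
eef_pos: [0.4534, 0.0319, 0.2036]
tool_rot: [0.998, 0.059, 0.005, -0.002]
contact_force: [1.1, -0.0, 0.5]
opening: 0.0198
finger_force: 0.0
t 6.5667 [0.4534 0.0319 0.2036] F [ 1.05 -0.02  0.51] M [-0.02  0.06  0.01] op 0.0198 q7 -1.33
shift [-0.0063  0.0022  0.1346] turn -0.051 ydeg -83.24919044439096
```

View pics/w6.png

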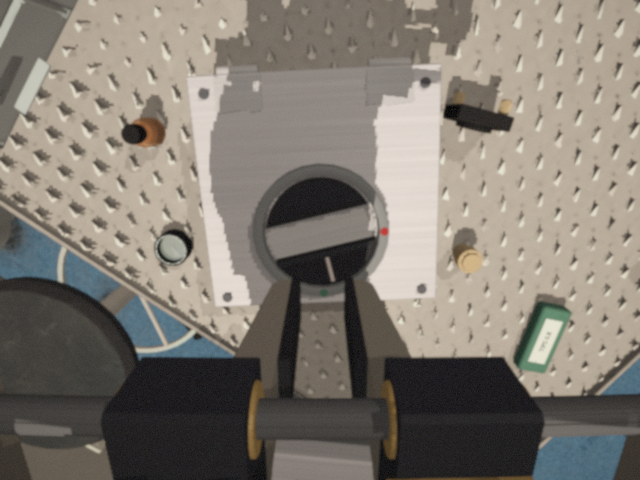

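The slot is about 0.2 rad short of locked. The pointer tip is at (333,283) and the green dot at (324,293). Unwinding 0.28 dragged the fastener back, because the play is smaller than I assumed. I'll measure it, go back in, turn to the stop and unwind less.

```bash
python3 - <<'E'
from h import *
s=robot.sense();p,d=get_image("wrist")
m=camera_model("wrist");T=np.eye(4);T[:3,:3]=Ro.from_quat(s["tool_rot"]).as_matrix();T[:3,3]=s["eef_pos"];T=T@m["mount"]
g=p.min(2)
k=np.zeros(g.shape,np.uint8);cv2.ellipse(k,(321,230),(53,58),0,0,360,1,-1);k[266:]=0
k=((g>70)&(k>0)).astype(np.uint8)
n,l,st,c=cv2.connectedComponentsWithStats(k);i=1+st[1:,4].argmax();print(st[i],c[i])
v,u=np.nonzero(l==i)
P=pts("wrist",np.c_[u,v],z=.07,T=T)[:,:2];w,V=np.linalg.eigh(np.cov(P.T));e=V[:,1]*np.sign(V[0,1])
print(P.mean(0),cv2.minAreaRect(np.float32(P))[:2],"slot",np.degrees(np.arctan2(e[1],e[0])))
C=pts("wrist",[[204,93],[425,82],[421,289],[227,297]],z=.068,T=T)[:,:2]
for a,b in((0,1),(3,2),(3,0),(2,1)): q=C[b]-C[a];print(np.degrees(np.arctan2(q[1],q[0])),np.hypot(*q))
v,u=np.mgrid[90:290:3,215:420:3];W=pts("wrist",np.c_[u.ravel(),v.ravel()],d=d[v,u].ravel(),T=T)
r=np.hypot(*(W[:,:2]-P.mean(0)).T);q=W[(r>.056)&(W[:,2]>.05)&(W[:,2]<.09)];f=np.linalg.lstsq(np.c_[q[:,:2],np.ones(len(q))],q[:,2],rcond=None)[0];print("plane",f,"front z",f@[.375,.02,1])
E
```

```text
[ 268  203  107   57 3498] [321.23842196 230.45425958]
[0.44499066 0.03203678] ((0.44471877813339233, 0.03242914378643036), (0.027118699625134468, 0.08330314606428146)) slot -68.6605251462569
-80.47942776544416 0.15695752172402347
-80.48431515346225 0.15887177766119792
9.021280179400716 0.15912399015865553
9.710542816345518 0.15913237496645327
plane [-0.01149079 -0.00211962  0.07213941] front z 0.06778797239271035
```

```bash
python3 shift.py '[{"jaw": 0.02, "tx": -0.005, "tz": 0.04, "yaw": -0.1}, {"jaw": 0.02, "tx": -0.005, "tz": 0.08, "yaw": -0.2}, {"jaw": 0.02, "tx": -0.005, "tz": 0.11, "yaw": -0.2}, {"jaw": 0.02, "tx": -0.005, "tz": 0.11, "yaw": -0.2}, {"jaw": 0.02, "tx": -0.005, "tz": 0.11, "yaw": -0.2}]'; python3 -c "
from h import *
go(.448,.0318,.069,-72)"
```

```text
time_s: 7.08
eef_pos: [0.4423, 0.0293, 0.0864]
tool_rot: [0.988, 0.157, -0.003, 0.001]
contact_force: [1.2, 0.3, -0.2]
opening: 0.02
finger_force: 0.0
t 7.0833 [0.4423 0.0293 0.0864] F [ 1.25  0.29 -0.25] M [-0.03  0.1   0.01] op 0.02 q7 -0.9
shift [ 0.0063 -0.0006  0.0174] turn 0.001 ydeg -71.93802117967
```

```bash
python3 shift.py '[{"jaw": 0.02, "tx": 0.006}, {"jaw": 0.02, "tx": 0.006}, {"jaw": 0.02, "tx": 0.006, "tz": 0.006}, {"jaw": 0.02, "tx": 0.006, "tz": 0.012}, {"jaw": 0.02, "tx": 0.006, "tz": 0.012}]'; python3 -c "
from h import *
go(.448,.0318,.069,-72)"
```

```text
time_s: 7.5
eef_pos: [0.4493, 0.0329, 0.0757]
tool_rot: [0.987, 0.158, -0.0, -0.0]
contact_force: [-0.4, 0.4, -0.6]
opening: 0.0203
finger_force: 0.0
t 7.5 [0.4493 0.0329 0.0757] F [-0.37  0.36 -0.62] M [-0.01  0.2  -0.07] op 0.0203 q7 -0.88
shift [-0.0016  0.0007  0.0067] turn 0.004 ydeg -71.76769297170975
```

In the slot (rim at about 79 mm) without contact. I'll press it down again and turn to the stop.

```bash
python3 shift.py '[{"jaw": 0.02, "tx": -0.001, "tz": 0.004}, {"jaw": 0.02, "tx": -0.001, "tz": 0.007}, {"jaw": 0.02, "tx": -0.001, "tz": 0.0075}, {"jaw": 0.02, "tx": -0.001, "tz": 0.0075}]'; python3 shift.py '[{"jaw": 0.02, "yaw": 0.1}, {"jaw": 0.02, "yaw": 0.2}, {"jaw": 0.02, "yaw": 0.3}, {"jaw": 0.02, "yaw": 0.4}, {"jaw": 0.02, "yaw": 0.45}, {"jaw": 0.02, "yaw": 0.45}]'; python3 -c "
from h import *
go(.448,.0318,.069,-80.4)"
```

```text
time_s: 7.83
eef_pos: [0.4488, 0.0324, 0.0692]
tool_rot: [0.987, 0.158, -0.0, -0.001]
contact_force: [-3.6, 0.4, 16.2]
opening: 0.0202
finger_force: 7.7
time_s: 8.33
eef_pos: [0.4471, 0.0333, 0.0691]
tool_rot: [0.998, -0.065, -0.002, -0.001]
contact_force: [-10.2, 2.3, 23.9]
opening: 0.0201
finger_force: 25.5
t 8.3333 [0.4471 0.0333 0.0691] F [-10.23   2.29  23.91] M [0.38 2.26 0.85] op 0.0201 q7 -1.22
shift [0.0011 0.0014 0.0001] turn -0.298 ydeg -97.4482682136721
```

```bash
python3 shift.py '[{"jaw": 0.02, "yaw": 0.05}, {"jaw": 0.02, "yaw": 0.05}]';python3 shift.py '[{"jaw": 0.02, "tz": -0.001}, {"jaw": 0.02, "tz": -0.002}, {"jaw": 0.02, "tz": -0.004}, {"jaw": 0.02, "tz": -0.006}, {"jaw": 0.02, "tz": -0.006}]'; python3 -c "
from h import *
go(.448,.0318,.069,-80.4)"
```

```text
time_s: 8.5
eef_pos: [0.447, 0.0335, 0.0691]
tool_rot: [0.996, -0.088, -0.003, -0.001]
contact_force: [-9.5, 1.5, 24.2]
opening: 0.02
finger_force: 38.0
time_s: 8.92
eef_pos: [0.447, 0.0331, 0.0729]
tool_rot: [0.996, -0.09, -0.001, 0.001]
contact_force: [1.5, 2.0, -22.5]
opening: 0.0201
finger_force: 28.3
t 8.9167 [0.447  0.0331 0.0729] F [  1.5    1.98 -22.5 ] M [ 0.72 -0.15  1.18] op 0.0201 q7 -1.27
shift [0.0012 0.0011 0.0039] turn -0.348 ydeg -100.33019836357438
```

```bash
python3 shift.py '[{"jaw": 0.02, "yaw": -0.08}, {"jaw": 0.02, "yaw": -0.15}, {"jaw": 0.02, "yaw": -0.18}, {"jaw": 0.02, "yaw": -0.18}]'; python3 shift.py '[{"jaw": 0.02, "tz": -0.005}, {"jaw": 0.02, "tz": -0.01}, {"jaw": 0.02, "tz": -0.04}, {"jaw": 0.02, "tz": -0.08}, {"jaw": 0.02, "tz": -0.12}, {"jaw": 0.02, "tz": -0.12}, {"jaw": 0.02, "tz": -0.12}, {"jaw": 0.02, "tz": -0.12}]'; python3 - <<'E'
from h import *
go(.4488,.0296,.069,-80.3)
s=robot.sense();p,d=get_image("wrist");cv2.imwrite("pics/w7.png",p[:,:,::-1])
m=camera_model("wrist");T=np.eye(4);T[:3,:3]=Ro.from_quat(s["tool_rot"]).as_matrix();T[:3,3]=s["eef_pos"];np.savez("w7.npz",p=p,d=d,T=T@m["mount"])
E
```

```text
time_s: 9.25
eef_pos: [0.4489, 0.0317, 0.0746]
tool_rot: [1.0, -0.003, 0.0, -0.0]
contact_force: [-2.3, 0.3, -1.2]
opening: 0.02
finger_force: 0.9
time_s: 9.92
eef_pos: [0.4488, 0.0328, 0.1946]
tool_rot: [1.0, -0.001, 0.0, -0.001]
contact_force: [0.3, 0.7, -0.4]
opening: 0.0203
finger_force: 0.0
t 9.9167 [0.4488 0.0328 0.1946] F [ 0.3   0.73 -0.42] M [0.01 0.1  0.02] op 0.0203 q7 -1.39
shift [-1.000e-04  3.400e-03  1.256e-01] turn -0.172 ydeg -90.14337614954952
```

View pics/w7.png

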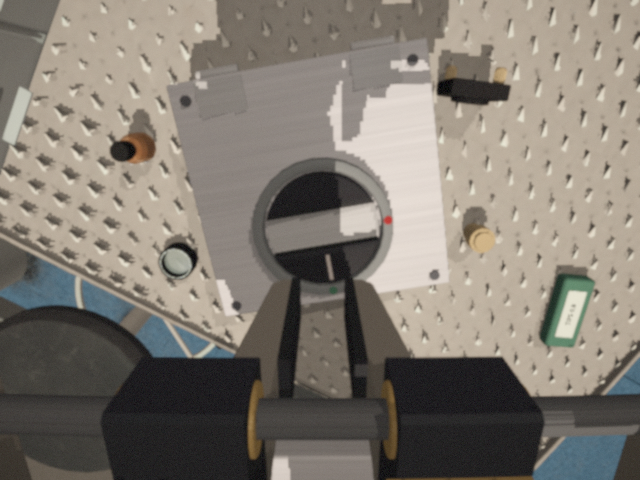

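The pointer (327–332, 255–278) now points straight at the green dot (333,290), and the slot (266–380, about 228) is parallel to the panel's edge. I'll check that with numbers and then hand it in.

```bash
python3 - <<'E'
from h import *
a=np.load("w7.npz");p,d,T=a["p"],a["d"],a["T"]
g=p.min(2)
k=np.zeros(g.shape,np.uint8);cv2.ellipse(k,(324,224),(54,58),0,0,360,1,-1);k[252:]=0
k=((g>70)&(k>0)).astype(np.uint8)
n,l,st,c=cv2.connectedComponentsWithStats(k);i=1+st[1:,4].argmax();print(st[i],c[i])
v,u=np.nonzero(l==i)
P=pts("wrist",np.c_[u,v],z=.07,T=T)[:,:2];w,V=np.linalg.eigh(np.cov(P.T));e=V[:,1]*np.sign(V[0,1])
print(P.mean(0),"slot",np.degrees(np.arctan2(e[1],e[0])),"rect",cv2.minAreaRect(np.float32(P)))
C=pts("wrist",[[185,101],[412,60],[434,274],[237,306]],z=.068,T=T)[:,:2]
for x,b in((0,1),(3,2)): q=C[b]-C[x];print(np.degrees(np.arctan2(q[1],q[0])))
v,u=np.mgrid[90:290:3,215:420:3];W=pts("wrist",np.c_[u.ravel(),v.ravel()],d=d[v,u].ravel(),T=T)
r=np.hypot(*(W[:,:2]-P.mean(0)).T);q=W[(r>.056)&(W[:,2]>.05)&(W[:,2]<.09)];f=np.linalg.lstsq(np.c_[q[:,:2],np.ones(len(q))],q[:,2],rcond=None)[0];print("plane",f)
E
```

```text
[ 270  166  109   86 4057] [325.9980281  222.07665763]
[0.44976388 0.02905819] slot -74.16634151768308 rect ((0.4617689847946167, 0.03292020410299301), (0.06025780364871025, 0.08222553879022598), 9.116334915161133)
-80.53739993176154
-80.02086581558886
plane [-0.01235777 -0.00176531  0.07254693]
```

```bash
python3 - <<'E'
from h import *
a=np.load("w7.npz");p,d,T=a["p"],a["d"],a["T"]
g=cv2.GaussianBlur(p.min(2),(3,3),0).astype(int)
for nm,lo,hi,s in(("up",-28,0,1),("low",0,28,-1)):
    E=[]
    for u in range(285,368,2):
        c=int(228-(u-323)*.12);r=np.arange(c+lo,c+hi);E.append((u,r[:-1][np.argmax(s*np.diff(g[r,u]))]))
    P=pts("wrist",E,z=.078,T=T)[:,:2]
    f=cv2.fitLine(np.float32(P),cv2.DIST_HUBER,0,.001,.001).ravel();print(nm,np.degrees(np.arctan2(f[1],f[0])))
q=pts("wrist",[[327,256],[332,277],[333,290],[388,220]],z=.079,T=T)[:,:2];e=q[1]-q[0];print("pointer",np.degrees(np.arctan2(e[1],e[0])),"(locked = -170.4)",q)
E
```

```text
up -79.96835
low -80.12919
pointer -167.32901114019654 (locked = -170.4) [[ 0.42614811  0.02827647]
 [ 0.40913865  0.02445228]
 [ 0.39831747  0.02362832]
 [ 0.4539519  -0.01610107]]
```

The slot lies at -80.05° and the panel edge at -80.3°, so the fastener is at its stop. The panel's slope is 0.012, so the cam is holding it.

```bash
python3 -c "
from workcell import robot, get_image, camera_model
print(robot.close_job())"
```

```text
the job is handed in; nothing more can be done
None
```

The panel is shut and held by the cam, with the fastener turned clockwise to its stop, the pointer at the green dot and the hand clear. It took two tries because unwinding the first time dragged the fastener back about 0.2 rad; the job is handed in at about 10 s, and no score came back.

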